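Seat the relay on the test rail and hold the sprung terminal cover open

ROBOT

A 6-joint arm with a two-finger parallel gripper is mounted at the origin on a cart in front of the work surface, level with it; the furniture and walls round the work are solid. World frame = base frame: x ahead of the robot, y to its left, z up, the work surface at z = 0. Lengths are in mm, angles in rad, forces in N, time in s.
With the tool pointing down it reaches from about 425 to 925 mm from the base axis. Payload 12.5 kg.
Tool frame: the origin (TCP) lies between the finger pads, 19 mm behind the fingertips; this is the grasp point; z points along the fingers, y is the line along which they close (so a half turn about z gives the same grasp; the last joint's range is limited). The gripper opens to 85 mm and grips with 20 to 120 N. Pads are 22 mm wide; open, the fingers measure 114 mm over their backs; the gripper's body (76 mm by 85 mm) begins 54 mm behind the grasp point. The pads swing forward as they close: fully open they stand 13 mm farther back than shut.
Start: joints at [1.023, 0.491, 1.559, -0, 1.092, -0.106], TCP at [267.214, 565.013, 250.027] pointing down, gripper open.
Joint ranges: [-3.1, 3.1], [-0.84, 2.19], [0.05, 2.79], [-1.13, 4.28], [0.06, 2.93], [-2.69, 2.69]. Speed limits (rad/s): [2.22, 2.22, 2.79, 3.14, 3.14, 3.14].

INTERFACE

Orientations are given as a unit quaternion [w, x, y, z].
In Python, from cell import ctrl, imaging, job gives the robot as it stands.
- The arm moves only by the tool move_arm, never from a script. Its argument "motion" is text: rows parted by semicolons, each of 5 numbers parted by spaces: the finger opening in m, from 0 to 0.0854, then the shift along the tool's x, y, z in m, then the turn about the tool's z in degrees. In form: jaw x y z turn; .... A call has 1 to 8 rows; each row is the pose to reach, as a shift and turn from the pose commanded when the call began, along the tool's axes at that moment; what a row does not reach only later rows make up. A row lasts 1/8 s, in which the tool goes at most 62.5 mm and 10.7 degrees, less where a joint would pass 70% of its speed; a pose out of reach is approached as far as the arm can. A call with a gripper value outside its range is refused whole. The fingers move at their own pace and stop on an object; "newtons" is the grip in N (left out, the last holds). Time passes only in rows, so rows that repeat a pose let the fingers close. It gives the time, the measured TCP pose, the force, the opening and the grip force at its end, in the units of the state.
- ctrl.get_state(): the state, without advancing time (a new reading comes with each control period).
- imaging.snapshot(name): name is "side" or "top" or "wrist"; returns the picture (384x512x3 uint8, red, green, blue); there is no depth.
- imaging.camera_model(name): a dict with "mtx" (3x3 intrinsics, pixels), "camera_from_world" (4x4, takes a point from world to camera coordinates). Camera axes: x right, y up, looking along -z (the intrinsics and any distortion apply to the point x, -y, -z); pixel columns grow to the right and rows downward; lengths in mm; the calibration is good to about 2 mm. A picture is of the moment at which its call begins: read the wrist's pose just before it. camera_model takes no time and is no camera call; for the wrist camera it gives the pose at the moment of the call.
- job.hand_in(): hands the job in; it is judged then, once.
Trained networks look in the newest picture that a camera, given by its name, has taken for a name from the list of things; names that differ only in an ending like _2 or _b are one class to them, and where a whole thing is asked for, a point or a joint stands for the part that bears it (a point fixed in the world has none). Each returns a list of dicts, best first, with "p" (0 to 1); they miss things now and then, are a little off and sometimes report something else, mostly with a low value. They report only what shows in the picture. A call takes as long as a camera call.
- imaging.masks_of(camera, thing): "pixels" (384x512 bool, what is visible of it) and "extent" ([left, top, right, bottom] in pixels, round what is visible of it).
- imaging.place_of(camera, thing): "xy" ([column, row] in pixels: a listed point, or the origin of a listed thing).
The state is a dict: "t": time; "joint_pos": joint angles; "qvel": joint speeds; "joint_efforts": joint torques, N m; "ee_pos": TCP position; "tool_rot": TCP orientation; "contact_force": force on the tool from outside, world axes, zero at the start; "ft_torque": the same for the moment, N m; "gripper_width": opening from 0.0 (shut) to 1.0 (fully open); "grip_force": force on a finger pad.
Only numpy, scipy, OpenCV 4.12 (cv2) and the standard library are available. Lean on these libraries where they do the work, as an engineer would, in place of code of your own. Each camera call takes 0.05 s, during which the arm holds its last target. There are 200 camera calls.

TASK

Slide the loose relay module fully onto the rail of the test station, until it clicks in and the rollers hold it, so that it can be tested. Then lift the station's sprung terminal cover by its bar handle and hold it open at 50 degrees from its closed position, so that a colleague can probe the terminals: finish there, still holding the bar and keeping it still. Leave the tool case, the bearing and the yellow carton where they are.

Things in the scene. Friction and masses are not known exactly. Their poses are not given: they have to be found in the camera images.
- station: test station fixed on the bench left of the vice, turned up to 15 degrees. Steel base 8 mm thick, 200 (x) x 225 (y) mm, left half 160 long. Origin: underside, mid-width, 100 mm behind the front edge. Own x: along the rail, away from the robot (slide-on way), y left. Rail left (y +58), grey terminal box 110 x 100 x 45 mm with cover right (y -52). Base before the rail (x -100 to -35): relay apron
- rail_mouth (a point): on the base's top (8 mm over the bench), rail centre line, where the aluminium rail's parallel part begins (station x -30). Channel open to the robot: 64 mm between walls (foot 60), lips over the foot from 7 to 11 mm above the base, 51 mm between lips (relay body 45); walls 13 mm high. Flared guides reach from 30 mm before this point, there about 80 mm apart
- rail_home (a point): on the base's top, rail centre line, 40 mm past rail_mouth: the relay's origin is here when home. An end stop 30 mm tall stops the relay 1 mm past home. Two sprung brass rollers stick into the channel from the sides here and snap into the notches of the foot. The push rises to about 6 to 15 N as they ride onto the foot, then falls until they drop in
- relay: loose grey plug-in relay, about 0.16 kg, 62 mm tall. Origin: centre of its underside. Black foot 60 x 60 x 5 mm, tapered ends, a notch midway on its own +y and -y sides; grey body 56 (x) x 45 (y) mm up to 52 mm, narrower step above. Slides along its own x; both ends are alike, either may lead. Stands on the bench right of the vice. Grip it across the 45 mm sides
- detent_left (a joint): how far the left roller is pushed back (m): 0 fully out (free, or dropped in the relay's notch), about 0.002 while the foot's edge rides on it
- detent_right (a joint): the same for the right roller
- cover (a joint): opening angle of the terminal cover (rad): 0 closed, grows as it opens; 50 degrees = 0.873. Springs shut with about 2 N at the bar when closed, 2.5 N at 50 degrees; stop at 1.75
- cover_hinge (a point): middle of the cover's hinge axis, 56 mm above the bench, at the far edge of the terminal box; the axis is along the station's y. The cover opens upward, its near edge rising
- bar (a point): steel bar handle of the cover, 10 mm thick, 72 mm long along station y, on two arms. This point: its middle, 158 mm from the hinge axis towards the robot, 56 mm over the bench when closed. 41 mm free between bar and cover edge, 43 mm free below: pinch from above, one finger before and one behind; it can turn in the fingers
- tool_case_small: bystander: small dark tool case 48 x 85 x 36 mm, loose on the bench right of the vice
- bearing: bystander: ball bearing 68 mm across, 20 mm tall, loose on the bench right of the vice
- yellow_carton: bystander: yellow and white carton 50 x 88 x 62 mm, loose on the bench behind the vice

How it is judged (in metres and radians):
On the way, in this order (a step that is already met when the one before it is completed fails the run):
1. the relay is home on the rail and both rollers have dropped into its notches (distance between relay and rail_home below 0.004 m and angle between the x axis of relay and the x axis of station, either way round below 0.1 rad and value of joint each of detent_left, detent_right below 0.0013 m), for 0.2 s.
2. the cover is held by its bar at 50 degrees (value of joint cover between 0.768 and 0.977 rad and contact force between the fingers and cover above 0.5 N and distance between the grasp point and bar below 0.05 m), for 0.5 s.
At the end, for the whole second after the job is handed in: The fingers hold the bar (contact over 0.5 N, tool centre within 50 mm of the bar's middle) with the cover still at 50 degrees, within 6 degrees; the relay sits on the rail within 4 mm of home, straight within 0.1 rad, with both rollers dropped into its notches (pushed back less than 1.3 mm) (all of step 1 and all of step 2 and velocity of joint cover between -0.1 and 0.1 rad/s and contact force between relay and cover below 0.1 N and linear speed of relay below 0.02 m/s); the arm keeps its last pose, push and grip.
It fails at once if the tool case, the bearing or the yellow carton is moved by more than 30 mm (distance of any of tool_case_small, bearing, yellow_carton from where it was at the start of the episode above 0.03 m).
It also fails if it takes over 64 s, if anything falls off the work surface, if the arm or the gripper's body presses on something with over 40 N, if the wrist force passes 120 N, or if a joint passes its speed limit or range.

## Working session

There is one attempt and no reset: what is moved stays moved. The work goes in short steps, Python scripts to look and compute and a tool call to move; the robot and the scene stay as the last step left them, time stands still between calls to the robot, and variables do not carry over. Pictures are saved under pics/ and viewed, at most 10 in all, crops included, and the job is handed in when it is done.

Besides the shell and the picture viewer there is one more tool, called after "Emit:" by a JSON object that holds its "fn" and its "kwargs", one argument or row to a line. move_arm: Moves the arm, as the interface text tells. Its arguments: {"type":"object","properties":{"motion":{"type":"string"},"newtons":{"type":"number"}},"required":["motion"]}

```bash
ls; mkdir -p pics; cat > h.py <<'E'
import numpy as np, cv2
from cell import ctrl, imaging, job
from scipy.spatial.transform import Rotation as R
def tool():
    s=ctrl.get_state(); q=s['tool_rot']; return np.array(s['ee_pos']), R.from_quat([q[1],q[2],q[3],q[0]]).as_matrix()
def ray(m,px):
    K=np.array(m['mtx'],float);T=np.array(m['camera_from_world'],float)
    d=np.linalg.inv(K)@[px[0],px[1],1]; d=np.array([d[0],-d[1],-d[2]])
    Rt=T[:3,:3].T; return -Rt@T[:3,3], Rt@d
def at_z(m,px,z):
    o,d=ray(m,px); return o+d*(z-o[2])/d[2]
def proj(m,p):
    K=np.array(m['mtx'],float);T=np.array(m['camera_from_world'],float)
    c=T[:3,:3]@np.array(p)+T[:3,3]; u=K@[c[0],-c[1],-c[2]]; return u[:2]/u[2]
E
python3 - <<'E'
from h import *
print(ctrl.get_state())
zs=dict(rail_mouth=8,rail_home=8,cover_hinge=56,bar=56,relay=0,station=0,tool_case_small=0,bearing=0,yellow_carton=0)
ims=[]
for c in ['top','side','wrist']:
    m=imaging.camera_model(c); im=imaging.snapshot(c); ims.append(im)
    print(c,{k:(np.round(np.array(v),2).tolist() if not isinstance(v,str) else v) for k,v in m.items()})
    cv2.imwrite(f'pics/{c}0.png',im[:,:,::-1])
    for n,z in zs.items():
        for r in imaging.place_of(c,n)[:2]:
            print(c,n,round(r['p'],2),np.round(r['xy'],1),np.round(at_z(m,r['xy'],z)[:2],1))
cv2.imwrite('pics/ts0.png',cv2.resize(np.vstack(ims[:2])[:,:,::-1],None,fx=.78,fy=.78))
E
```

```text
pics
{'t': 0.0, 'joint_pos': array([ 1.02343907e+00,  4.91571578e-01,  1.55949696e+00, -3.20837848e-05,
        1.09171422e+00, -1.05559799e-01]), 'qvel': array([ 0.00028277, -0.00142706,  0.00101116, -0.00039454, -0.00151177,
        0.00040298]), 'joint_efforts': array([ 2.00015770e-04, -6.18455386e+01, -2.61594415e+01, -1.42013382e-04,
        4.04928258e-03, -2.54917452e-06]), 'ee_pos': array([267.07055592, 564.81029734, 249.40390427]), 'tool_rot': array([-1.77348473e-04,  2.19099341e-01,  9.75702375e-01, -5.68189688e-04]), 'contact_force': array([ 0.29108586, -0.25139189, -0.14552787]), 'ft_torque': array([-0.01238148,  0.02232544,  0.00124042]), 'grip_force': 0.0, 'gripper_width': 0.9960793204397091}
top {'mtx': [[366.59, 0.0, 256.78], [0.0, 366.59, 194.01], [0.0, 0.0, 1.0]], 'camera_from_world': [[0.02, -1.0, 0.01, -4.39], [0.99, 0.02, 0.14, -561.77], [-0.14, 0.01, 0.99, -1058.54], [0.0, 0.0, 0.0, 1.0]]}
top rail_mouth 0.64 [152.5 219.7] [481.2 321.5]
top rail_home 0.96 [152.7 208.3] [516.  322.9]
top cover_hinge 0.72 [182.9 171.6] [622.4 226.6]
top cover_hinge 0.3 [185.5 229.
[... 697 characters left out ...]
5 336.2]
side rail_home 0.86 [196.6 167. ] [520.9 330.1]
side cover_hinge 0.48 [229.1 156.6] [626.  256.3]
side bar 0.54 [198.3 174. ] [472.  200.7]
side relay 0.62 [287.3 218.1] [ 630.1 -119.2]
side station 0.74 [206.9 177.8] [524.  247.5]
side station 0.63 [230.6 156.3] [681.1 349.3]
side tool_case_small 0.8 [296.  277.3] [ 496.1 -346.6]
side bearing 0.84 [251.5 250.6] [ 451.7 -191.7]
side yellow_carton 0.64 [271.3 187.4] [689.1  61.8]
wrist {'mtx': [[288.03, 0.0, 252.7], [0.0, 288.03, 193.32], [0.0, 0.0, 1.0]], 'camera_from_world': [[0.43, 0.9, -0.0, -623.58], [-0.87, 0.41, -0.28, 36.3], [-0.25, 0.12, 0.96, -379.93], [0.0, 0.0, 0.0, 1.0]]}
wrist rail_mouth 0.57 [167.6 354.1] [480.1 314.1]
```

View pics/ts0.png

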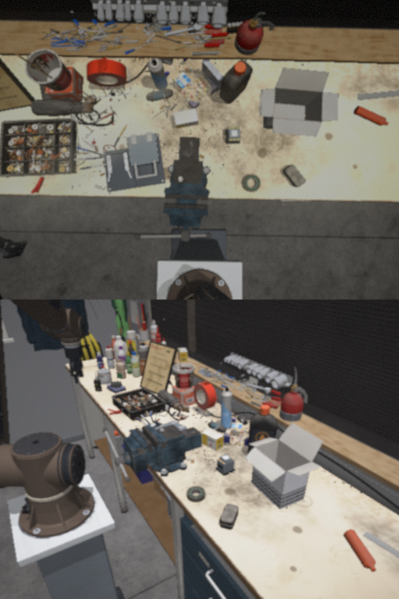

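```bash
python3 - <<'E'
from h import *
for c in ['top','side']:
    m=imaging.camera_model(c)
    imaging.snapshot(c)
    for n,z in [('relay',50),('bearing',20),('tool_case_small',36),('yellow_carton',62)]:
        for r in imaging.masks_of(c,n)[:1]:
            mk=r['pixels'].astype(np.uint8); cn=max(cv2.findContours(mk,0,2)[0],key=cv2.contourArea)
            w=np.array([at_z(m,p[0],z)[:2] for p in cn],np.float32)
            rc=cv2.minAreaRect(w); print(c,n,round(r['p'],2),r['extent'],np.round(rc[0]),np.round(rc[1]),round(rc[2],1))
E
```

```text
top relay 0.87 [287.8, 164.1, 307.7, 183.8] [ 628. -115.] [64. 57.] 1.1
top bearing 0.86 [313.9, 227.2, 335.5, 247.4] [ 442. -196.] [66. 69.] 89.8
top tool_case_small 0.75 [361.8, 213.5, 393.1, 241.2] [ 474. -352.] [88. 54.] 37.2
top yellow_carton 0.68 [222.2, 139.3, 251.6, 167.3] [684.  64.] [66. 89.] 11.5
side relay 0.83 [276.7, 196.9, 299.2, 228.0] [ 616. -146.] [133.  66.] 51.8
side bearing 0.7 [239.2, 240.4, 264.2, 263.2] [ 443. -204.] [86. 63.] 57.6
side tool_case_small 0.74 [282.2, 260.0, 307.0, 294.2] [ 468. -372.] [111.  51.] 36.7
```

The top view shows the station left of the vice (about 173,207 px) and the relay right of it (299,173). The bearing and tool case are to its right, and the carton is behind the vice. I'll view the station from the wrist on the way.

```bash
cat >> h.py <<'E'
def go(xyz,yaw):
    """shift in tool axes (m) & turn so that tool y points at world yaw deg (mod 180)"""
    p,M=tool(); d=M.T@(np.array(xyz,float)-p)/1000
    cur=np.degrees(np.arctan2(M[1,1],M[0,1])); t=-((yaw-cur+90)%180-90)
    print('t',ctrl.get_state()['t'],'p',np.round(p,1),'yaw',round(cur,2),'shift',np.round(d,4),'turn',round(t,2))
E
python3 - <<'E'
from h import *
p,M=tool();print(M.round(3))
m=imaging.camera_model('wrist');o,d=ray(m,[256,192]);print('cam in tool',M.T@(o-p),'dir',M.T@(d/np.linalg.norm(d)))
print('look at z=8',at_z(m,[256,192],8))
go([420,300,300],90)
E
```

```text
[[-0.904  0.428  0.   ]
 [ 0.428  0.904  0.   ]
 [-0.     0.    -1.   ]]
cam in tool [  71.24669161   -1.14152703 -124.43531251] dir [-0.27397414  0.01067116  0.96167785]
look at z=8 [298.46131559 553.5021639    8.        ]
t 2.0 p [267.2 565.  250. ] yaw 64.68 shift [-0.2514 -0.1742 -0.05  ] turn -25.32
```

Emit:
{"fn": "move_arm", "kwargs": {
  "motion": "0.085 -0.328 -0.171 0 -25;0.085 -0.328 -0.171 0 -25;0.085 -0.328 -0.171 0 -25;0.085 -0.328 -0.171 0 -25;0.085 -0.328 -0.171 0 -25;0.085 -0.328 -0.171 0 -25;0.085 -0.328 -0.171 0 -25;0.085 -0.328 -0.171 0 -25"
}}

```text
t: 3.0
ee_pos: [490.5, 270.2, 250.0]
tool_rot: [-0.0, 0.003, 1.0, 0.0]
contact_force: [0.2, 0.2, -0.1]
gripper_width: 0.997
grip_force: 0.0
```

```bash
python3 - <<'E'
from h import *
go([490,270,250],90)
m=imaging.camera_model('wrist'); im=imaging.snapshot('wrist')
cv2.imwrite('pics/w1.png',im[:,:,::-1])
for n,z in dict(rail_mouth=8,rail_home=8,cover_hinge=56,bar=56,station=0).items():
    for r in imaging.place_of('wrist',n)[:2]:
        print(n,round(r['p'],2),np.round(r['xy'],1),np.round(at_z(m,r['xy'],z)[:2],1))
np.save('m1.npy',m,allow_pickle=True)
go([560,-121,250],90)
E
```

```text
t 3.0 p [490.5 270.2 250. ] yaw 89.64 shift [ 0.0005 -0.0002 -0.    ] turn -0.36
rail_mouth 0.82 [286.3 160.5] [481.2 312.3]
rail_home 0.91 [297.8 184.2] [512.6 328.3]
bar 0.64 [195.  153.1] [464.2 205.5]
station 0.66 [252.6 188.8] [520.7 268.9]
t 3.3 p [490.  271.1 250.1] yaw 89.78 shift [-0.0715 -0.3918  0.    ] turn -0.22
```

View pics/w1.png

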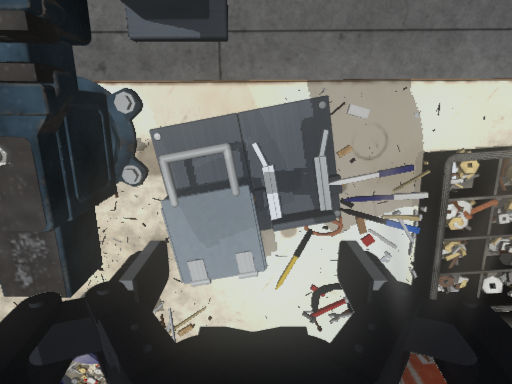

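The wrist view shows the whole station: base corners at about (151,128) and (328,97), the rail between (268,195) and (322,185), and the bar at (195,153). I'll enlarge it for precise corners.

```bash
python3 - <<'E'
import cv2
im=cv2.imread('pics/w1.png')[85:235,145:345]
cv2.imwrite('pics/w1c.png',cv2.resize(im,None,fx=4,fy=4,interpolation=cv2.INTER_CUBIC))
E
```

```text
(no output)
```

View pics/w1c.png

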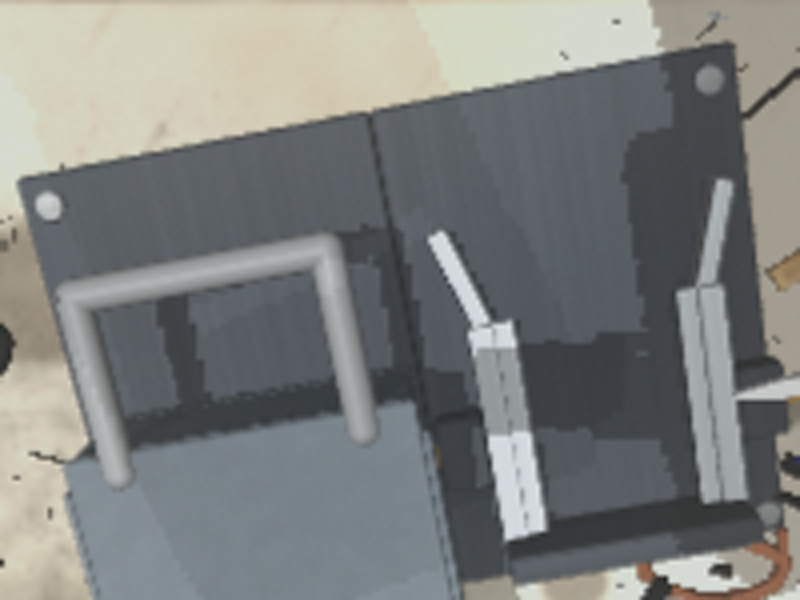

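```bash
python3 - <<'E'
from h import *
from scipy.optimize import least_squares
m=np.load('m1.npy',allow_pickle=True).item()
C=lambda a,b:(145+a/4-.4,85+b/4-.4)
P=[(C(20,181),(-100,-112.5,8)),(C(733,43),(-100,112.5,8)),(C(513,320),(-30,32.5,19)),(C(677,290),(-30,83.5,19)),
((195,153.1),None)]
def st(q,s): c,n=np.cos(q[2]),np.sin(q[2]); return [q[0]+c*s[0]-n*s[1],q[1]+n*s[0]+c*s[1],s[2]]
bar=[(C(65,296),-83),(C(335,245),-21)]
def f(q):
    r=[proj(m,st(q,s))-u for u,s in P if s is not None]
    r+=[proj(m,st(q,(q[3],y,56)))-u for u,y in bar]
    return np.concatenate(r)
s=least_squares(f,[520,262,.15,-110]); q=s.x
print(q,np.degrees(q[2]),s.fun.round(1))
print('mouth',st(q,(-30,58,8)),'home',st(q,(10,58,8)),'bar',st(q,(q[3],-52,56)))
for u in [C(546,532),C(705,500)]: 
    w=at_z(m,u,19)[:2]-q[:2]; c,n=np.cos(q[2]),np.sin(q[2]); print('lip end in station',c*w[0]+n*w[1],-n*w[0]+c*w[1])
np.save('q.npy',q)
E
```

```text
[ 5.20147343e+02  2.68206114e+02  1.78595846e-01 -6.73837231e+01] 10.232788188101043 [-1.1 -0.   0.7 -0.5  0.4  0.4 -0.   0.4  6.5 -1.4 -6.4  1.1]
mouth [np.float64(480.320939472142), np.float64(319.95413473498047), 8] home [np.float64(519.6847037914144), np.float64(327.0600518901949), 8] bar [np.float64(463.07311004401686), np.float64(205.06264188023633), 56]
lip end in station 41.117521046287244 31.215566701685123
lip end in station 39.601432963695856 83.9781443171127
```

Emit:
{"fn": "move_arm", "kwargs": {
  "motion": "0.085 -0.07 -0.392 0 0;0.085 -0.07 -0.392 0 0;0.085 -0.07 -0.392 0 0;0.085 -0.07 -0.392 0 0;0.085 -0.07 -0.392 0 0;0.085 -0.07 -0.392 0 0;0.085 -0.07 -0.392 0 0;0.085 -0.07 -0.392 0 0"
}}

```text
t: 4.3
ee_pos: [558.5, -122.7, 249.7]
tool_rot: [-0.0, 0.003, 1.0, 0.0]
contact_force: [-0.1, 0.4, -1.1]
gripper_width: 0.996
grip_force: 0.0
```

```bash
python3 - <<'E'
from h import *
go([560,-121,250],90)
m=imaging.camera_model('wrist'); im=imaging.snapshot('wrist')
x=imaging.place_of('wrist','relay')
for r in x[:2]: print(r['p'],r['xy'],at_z(m,r['xy'],0))
r=imaging.masks_of('wrist','relay')[0]; print(r['extent'])
for z in (0,52,62):
    c=max(cv2.findContours(r['pixels'].astype(np.uint8),0,2)[0],key=cv2.contourArea)
    w=np.array([at_z(m,p[0],z)[:2] for p in c],np.float32); print(z,cv2.minAreaRect(w))
e=[int(v) for v in r['extent']]; x0,y0=e[0]-20,e[1]-20; c=im[y0:e[3]+20,x0:e[2]+20]
print('crop',x0,y0); k=5
cv2.imwrite('pics/r1.png',cv2.resize(c[:,:,::-1],None,fx=k,fy=k,interpolation=cv2.INTER_CUBIC)[:600,:800])
np.save('m2.npy',m,allow_pickle=True)
E
```

```text
t 4.3 p [ 558.5 -122.7  249.7] yaw 89.6 shift [-0.0015  0.0017 -0.0003] turn -0.4
0.68 [253.1, 222.3] [ 637.05281394 -123.69221701    0.        ]
[232.9, 199.0, 280.1, 257.5]
0 ((644.8919677734375, -121.72988891601562), (84.7695083618164, 60.310150146484375), 3.3859751224517822)
52 ((622.9323120117188, -121.91447448730469), (72.98878479003906, 51.92866134643555), 3.385988235473633)
62 ((618.7093505859375, -121.94996643066406), (70.72330474853516, 50.31682586669922), 3.3858938217163086)
crop 212 179
```

View pics/r1.png

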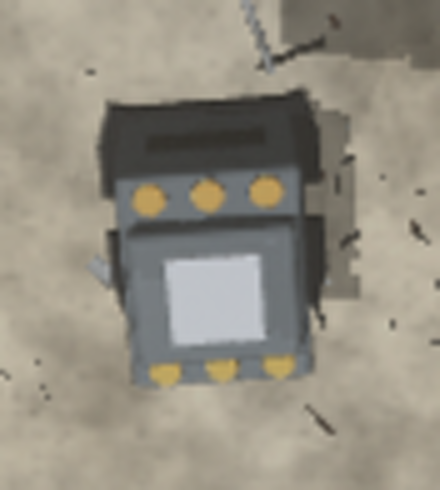

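```bash
python3 - <<'E'
from h import *
from scipy.optimize import least_squares
m=np.load('m2.npy',allow_pickle=True).item()
C=lambda a,b:(212+a/5-.4,179+b/5-.4)
P=[(C(107,102),(-30,-30,3)),(C(303,92),(-30,30,3)),(C(117,181),(-28,-22.5,52)),(C(300,168),(-28,22.5,52)),(C(133,383),(28,-22.5,52)),(C(313,373),(28,22.5,52))]
def st(q,s): c,n=np.cos(q[2]),np.sin(q[2]); return [q[0]+c*s[0]-n*s[1],q[1]+n*s[0]+c*s[1],s[2]]
s=least_squares(lambda q:np.concatenate([proj(m,st(q,p))-u for u,p in P]),[637,-124,.05]); q=s.x
print(q,np.degrees(q[2]),s.fun.round(1))
go([q[0],q[1],140],90+np.degrees(q[2]))
E
```

```text
[ 6.31558277e+02 -1.21869664e+02  6.21985693e-02] 3.5637155138875922 [-2.2  1.1  2.9  0.2 -0.9 -1.2  0.4 -1.  -0.2  0.8  0.   0.5]
t 4.45 p [ 558.3 -120.6  250. ] yaw 89.77 shift [-0.0733 -0.001   0.11  ] turn -3.79
```

Emit:
{"fn": "move_arm", "kwargs": {
  "motion": "0.085 -0.075 -0.001 0.02 -3.8;0.085 -0.075 -0.001 0.06 -3.8;0.085 -0.075 -0.001 0.12 -3.8;0.085 -0.075 -0.001 0.17 -3.8;0.085 -0.075 -0.001 0.21 -3.8;0.085 -0.075 -0.001 0.21 -3.8;0.03 -0.075 -0.001 0.21 -3.8;0.03 -0.075 -0.001 0.21 -3.8",
  "newtons": 40
}}

```text
t: 5.45
ee_pos: [634.4, -123.4, 42.1]
tool_rot: [0.001, -0.031, 1.0, -0.0]
contact_force: [-0.2, 0.3, -0.1]
gripper_width: 0.6
grip_force: 0.0
```

Emit:
{"fn": "move_arm", "kwargs": {
  "motion": "0.03 0 0 0 0;0.03 0 0 0 0;0.03 0 0 0 0;0.03 0 0 0 0"
}}

```text
t: 5.95
ee_pos: [634.3, -123.5, 42.1]
tool_rot: [0.001, -0.03, 1.0, -0.0]
contact_force: [-0.2, 3.3, 7.6]
gripper_width: 0.517
grip_force: 42.3
```

```bash
python3 - <<'E'
from h import *
go([560,-120,250],100.2)
E
```

```text
t 5.95 p [ 634.3 -123.5   42.1] yaw 93.49 shift [ 0.0733  0.0079 -0.2081] turn -6.71
```

Emit:
{"fn": "move_arm", "kwargs": {
  "motion": "0.03 0 0 -0.02 0;0.03 0 0 -0.08 0;0.03 0 0 -0.14 0;0.03 0 0 -0.22 0;0.03 0.02 0.05 -0.22 -6.7;0.03 0.06 0.1 -0.22 -6.7;0.03 0.09 0.15 -0.22 -6.7;0.03 0.12 0.2 -0.22 -6.7"
}}

```text
t: 6.95
ee_pos: [499.9, 69.9, 261.6]
tool_rot: [0.001, -0.089, 0.996, -0.0]
contact_force: [0.2, 1.2, -2.5]
gripper_width: 0.522
grip_force: 42.0
```

```bash
cat >> h.py <<'E'
def st(s):
    q=np.load('q.npy'); c,n=np.cos(q[2]),np.sin(q[2]); return np.array([q[0]+c*s[0]-n*s[1],q[1]+n*s[0]+c*s[1],s[2]])
E
python3 - <<'E'
from h import *
p,M=tool()
m=imaging.camera_model('wrist'); im=imaging.snapshot('wrist'); cv2.imwrite('pics/w3.png',im[:,:,::-1])
for r in imaging.place_of('wrist','relay')[:2]: print(r['p'],r['xy'],M.T@(at_z(m,r['xy'],p[2]-42)-p))
print('TCP px rel exp', proj(m,p+M@[0,0,42]), 'foot corners',[proj(m,p+M@[a,b,42]).round() for a,b in((30,30),(30,-30))])
go(st((-100,58,150)),100.2)
E
```

```text
0.62 [256.1, 228.4] [ 0.8848179   1.41821742 41.99807145]
0.32 [435.1, 186.6] [ 27.93673101 108.15831177  41.92191583]
TCP px rel exp [253.82301654 229.71026688] foot corners [array([304., 183.]), array([204., 183.])]
t 7.05 p [498.2  71.9 261.8] yaw 100.38 shift [0.043  0.2473 0.1119] turn 0.18
```

View pics/w3.png

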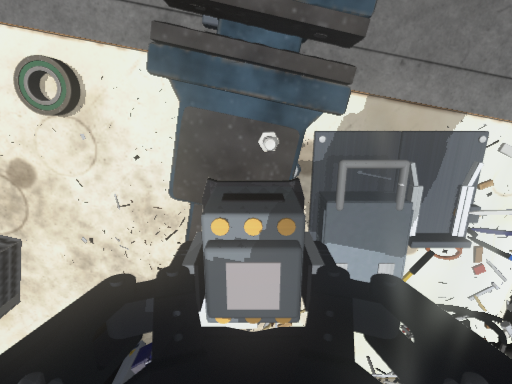

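The relay is held squarely: body centred at about (253,270), foot front corners at about (204,182) and (304,182). Next I move it to in front of the rail.

Emit:
{"fn": "move_arm", "kwargs": {
  "motion": "0.03 0.01 0.06 0 0;0.03 0.02 0.12 0 0;0.03 0.043 0.18 0 0;0.03 0.043 0.247 0 0;0.03 0.043 0.247 0.05 0;0.03 0.043 0.247 0.11 0;0.03 0.043 0.247 0.17 0;0.03 0.043 0.247 0.19 0"
}}

```text
t: 8.05
ee_pos: [415.0, 303.6, 68.1]
tool_rot: [-0.001, -0.089, 0.996, -0.001]
contact_force: [1.2, -0.3, -1.6]
gripper_width: 0.523
grip_force: 42.2
```

```bash
python3 - <<'E'
from h import *
p,M=tool()
m=imaging.camera_model('wrist'); im=imaging.snapshot('wrist'); cv2.imwrite('pics/w4.png',im[:,:,::-1])
for n,z in dict(rail_mouth=8,rail_home=8,relay=p[2]-42).items():
    for r in imaging.place_of('wrist',n)[:1]:
        w=at_z(m,r['xy'],z);print(n,round(r['p'],2),np.round(r['xy'],1),w.round(1),(M.T@(w-p)).round(1))
print('model px: mouth',proj(m,st((-30,58,8))),'lips near',proj(m,st((-30,32.5,19))),proj(m,st((-30,83.5,19))),'far',proj(m,st((40,32.5,19))),proj(m,st((40,83.5,19))))
print('foot',[proj(m,p+M@[a,b,42]).round() for a,b in((30,30),(30,-30),(-30,30),(-30,-30))])
go(st((-100,58,51)),100.2)
E
```

```text
rail_mouth 0.57 [ 63.3 304.9] [508. 175.   8.] [ -69. -143.   60.]
relay 0.95 [252.3 229. ] [414.6 302.5  26.1] [ 0.5 -0.9 42. ]
model px: mouth [259.74568985 303.40407034] lips near [224.2916057  313.29225387] [295.88549565 313.35918163] far [226.76206944 389.34857043] [292.2134224  389.44233343]
foot [array([304., 183.]), array([204., 183.]), array([300., 272.]), array([208., 272.])]
t 8.25 p [416.2 304.4  71.2] yaw 100.18 shift [0.0042 0.0039 0.0202] turn -0.02
```

View pics/w4.png

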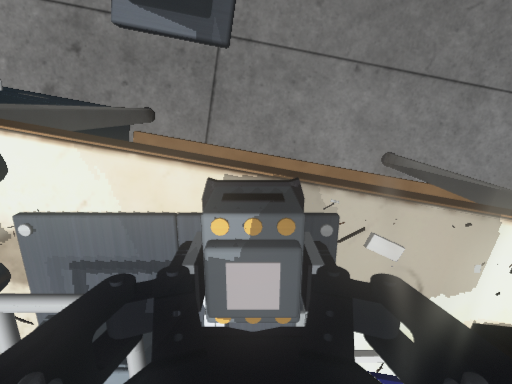

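Base corners at (18,213) and (338,213) put the rail line at column 260, so the relay needs about 4 mm to the left.

Emit:
{"fn": "move_arm", "kwargs": {
  "motion": "0.03 0.004 0.004 0 0;0.03 0.004 0.004 0.008 0;0.03 0.004 0.004 0.014 0;0.03 0.004 0.004 0.018 0;0.03 0.004 0.004 0.02 0;0.03 0.004 0.004 0.02 0;0.03 0.004 0.004 0.02 0"
}}

```text
t: 9.12
ee_pos: [410.8, 307.4, 50.2]
tool_rot: [-0.0, -0.089, 0.996, -0.0]
contact_force: [-1.9, -2.0, 4.4]
gripper_width: 0.517
grip_force: 42.9
```

```bash
python3 - <<'E'
from h import *
go(st((-100,58,51)),100.2); print(ctrl.get_state()['contact_force'])
imaging.snapshot('side')
go(st((-100,58,51)),100.2); print(ctrl.get_state()['contact_force'])
E
```

```text
t 9.125 p [410.8 307.4  50.2] yaw 100.18 shift [-0.0007 -0.     -0.0008] turn -0.02
[-1.8500447  -2.04858913  4.38363507]
t 9.175 p [410.8 307.4  50.2] yaw 100.19 shift [-0.0007  0.     -0.0008] turn -0.01
[-2.80723848 -1.56985935  4.62122072]
```

Emit:
{"fn": "move_arm", "kwargs": {
  "motion": "0.03 -0.01 0 -0.0005 0;0.03 -0.02 0 -0.0005 0;0.03 -0.03 0 -0.0005 0;0.03 -0.04 0 -0.0005 0;0.03 -0.05 0 -0.0005 0;0.03 -0.058 0 -0.0005 0;0.03 -0.065 0 -0.0005 0;0.03 -0.065 0 -0.0005 0"
}}

```text
t: 10.18
ee_pos: [475.2, 319.0, 50.5]
tool_rot: [0.0, -0.089, 0.996, 0.0]
contact_force: [-0.3, -0.4, -1.7]
gripper_width: 0.522
grip_force: 42.5
```

```bash
python3 - <<'E'
from h import *
p,M=tool();s=ctrl.get_state(); print('force tool',M.T@s['contact_force'],'torque',M.T@s['ft_torque'],s['joint_efforts'].shape)
go(st((10,58,50.2)),100.2)
m=imaging.camera_model('wrist'); im=imaging.snapshot('wrist'); cv2.imwrite('pics/w5.png',im[150:,100:420,::-1])
for r in imaging.place_of('wrist','relay')[:1]: print(r['p'],r['xy'],proj(m,p+M@[0,0,42]))
print(proj(m,st((-60,58-40,20))),proj(m,st((-60,58+40,20))))
E
```

```text
force tool [ 0.3982114  -0.30646856  1.69810691] torque [ 0.03138165 -0.04660556  0.00422256] (6,)
t 10.175 p [475.2 319.   50.5] yaw 100.18 shift [-0.0452  0.0001  0.0003] turn -0.02
0.57 [252.9, 227.4] [253.83208797 229.75640598]
[182.76652364 197.05742936] [325.13811278 197.02786833]
```

View pics/w5.png

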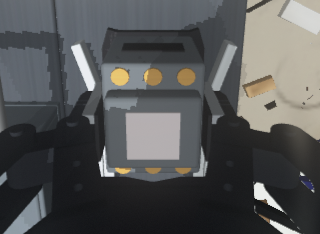

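The relay sits centred between the flare tips (crop 74 and 235, foot centre about 153) with no side force. I'll push on.

Emit:
{"fn": "move_arm", "kwargs": {
  "motion": "0.03 -0.008 0 0 0;0.03 -0.014 0 0 0;0.03 -0.02 0 0 0;0.03 -0.025 0 0 0;0.03 -0.03 0 0 0;0.03 -0.035 0 0 0;0.03 -0.039 0 0 0;0.03 -0.039 0 0 0"
}}

```text
t: 11.28
ee_pos: [512.9, 325.7, 50.3]
tool_rot: [-0.001, -0.089, 0.996, -0.0]
contact_force: [-3.7, -0.6, 0.1]
gripper_width: 0.52
grip_force: 42.4
```

```bash
python3 - <<'E'
from h import *
p,M=tool();s=ctrl.get_state(); print('force tool',M.T@s['contact_force'],'torque',M.T@s['ft_torque'])
go(st((10,58,50.2)),100.2)
E
```

```text
force tool [ 3.69282949  0.09928066 -0.06775697] torque [-0.07232198  0.72277452 -0.00984271]
t 11.275 p [512.9 325.7  50.3] yaw 100.19 shift [-0.007   0.0001  0.0001] turn -0.01
```

Emit:
{"fn": "move_arm", "kwargs": {
  "motion": "0.03 -0.002 0 0 0;0.03 -0.004 0 0 0;0.03 -0.006 0 0 0;0.03 -0.006 0 0 0"
}}

```text
t: 11.78
ee_pos: [520.0, 327.2, 50.6]
tool_rot: [0.001, -0.089, 0.996, 0.0]
contact_force: [2.6, 2.1, -2.9]
gripper_width: 0.52
grip_force: 42.2
```

Emit:
{"fn": "move_arm", "kwargs": {
  "motion": "0.03 -0.001 0 0 0;0.03 -0.001 0 0 0"
}}

```text
t: 12.02
ee_pos: [520.5, 327.2, 50.6]
tool_rot: [0.0, -0.089, 0.996, 0.0]
contact_force: [0.8, 2.1, -1.6]
gripper_width: 0.517
grip_force: 42.3
```

Emit:
{"fn": "move_arm", "kwargs": {
  "motion": "0.03 -0.001 0 0 0;0.03 -0.001 0 0 0"
}}

```text
t: 12.28
ee_pos: [520.9, 327.2, 50.5]
tool_rot: [-0.0, -0.089, 0.996, -0.0]
contact_force: [-0.7, 0.5, -0.6]
gripper_width: 0.517
grip_force: 42.4
```

The force reversed as the rollers dropped in, then went to about zero. I'll release gently and lift.

Emit:
{"fn": "move_arm", "kwargs": {
  "motion": "0.058 0 0 0 0;0.058 0 0 0 0;0.058 0 0 0 0;0.058 0 0 -0.03 0;0.058 0 0 -0.08 0;0.058 0 0 -0.14 0;0.085 0.04 0 -0.19 0;0.085 0.04 0 -0.2 0"
}}

```text
t: 13.28
ee_pos: [480.7, 320.3, 254.0]
tool_rot: [0.002, -0.089, 0.996, 0.001]
contact_force: [0.2, 0.6, -0.7]
gripper_width: 1.0
grip_force: 0.0
```

```bash
python3 - <<'E'
from h import *
p,M=tool(); print(p)
m=imaging.camera_model('wrist'); im=imaging.snapshot('wrist'); cv2.imwrite('pics/w6.png',im[:,:,::-1])
for n,z in dict(relay=8,rail_mouth=8,rail_home=8,bar=56,cover_hinge=56).items():
    for r in imaging.place_of('wrist',n)[:1]: print(n,r['p'],np.round(r['xy'],1),at_z(m,r['xy'],z).round(1))
print('model home',proj(m,st((10,58,8))),st((10,58,8)),'relay body top corners if home',[proj(m,st((10+a,58+b,60))).round(1) for a,b in((-28,-22.5),(-28,22.5),(28,-22.5),(28,22.5))])
np.save('m3.npy',m,allow_pickle=True)
E
```

```text
[480.6766746  320.29651611 254.01338841]
relay 0.63 [253.9 194.8] [518.4 328.2   8. ]
bar 0.78 [150.9 144.9] [467.8 202.5  56. ]
cover_hinge 0.6 [165.7 268. ] [619.  233.2  56. ]
model home [252.88007409 195.54528681] [519.68470379 327.06005189   8.        ] relay body top corners if home [array([233.2, 185.2]), array([272.7, 185.3]), array([234.1, 230.5]), array([271.7, 230.5])]
```

View pics/w6.png

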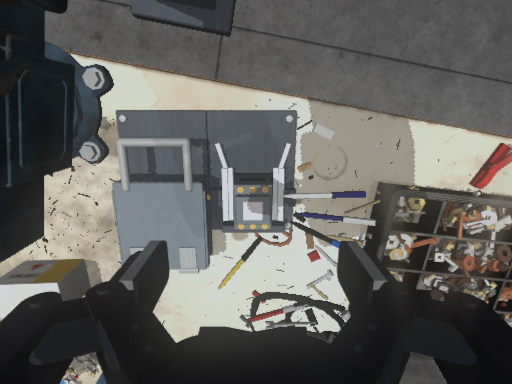

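The relay sits home and straight: origin at (254,195) against a modelled (253,195.5). The bar corners are at about (122,143) and (187,143). On to the bar.

```bash
python3 - <<'E'
from h import *
m=np.load('m3.npy',allow_pickle=True).item()
print('bar by px',at_z(m,(154,143.5),56).round(1),'ends',at_z(m,(122,143.5),56).round(1),at_z(m,(187,143.5),56).round(1))
q=np.load('q.npy')
print('bar model',st((q[3],-52,56)),'px',proj(m,st((q[3],-52,56))),'hinge',st((q[3]+158,-52,56)))
print(ctrl.get_state()['joint_pos'])
b=st((q[3],-52,130)); go(b,10.2)
E
```

```text
bar by px [465.6 205.7  56. ] ends [471.9 170.8  56. ] [459.1 241.8  56. ]
bar model [463.07311004 205.06264188  56.        ] px [153.57333178 141.12656409] hinge [618.55997911 233.13101464  56.        ]
[ 4.72031300e-01  4.26841980e-01  1.67573912e+00 -1.49276338e-05
  1.04145960e+00 -1.27624619e+00]
t 13.575 p [481.9 320.  248.8] yaw 100.17 shift [ 0.0386 -0.1097  0.119 ] turn 89.97
```

Emit:
{"fn": "move_arm", "kwargs": {
  "motion": "0.04 0.01 -0.03 0 11.25;0.04 0.02 -0.06 0 22.5;0.04 0.037 -0.11 0 33;0.04 0.037 -0.11 0.02 43;0.04 0.037 -0.11 0.04 53;0.04 0.037 -0.11 0.06 63;0.04 0.037 -0.11 0.08 73;0.04 0.037 -0.11 0.1 83"
}}

```text
t: 14.58
ee_pos: [464.8, 205.2, 148.6]
tool_rot: [-0.001, 0.596, 0.803, -0.001]
contact_force: [-0.1, -1.2, -0.3]
gripper_width: 0.469
grip_force: 0.0
```

```bash
python3 - <<'E'
from h import *
imaging.snapshot('top')
for r in imaging.place_of('top','bar')[:2]: print(r)
go([464.5,205.4,56],10.2); print(ctrl.get_state()['gripper_width'])
E
```

```text
{'xy': [186.4, 225.4], 'p': 0.79}
t 14.675 p [464.  205.  147.8] yaw 17.05 shift [0.0003 0.001  0.0918] turn 6.85
0.46937541155847273
```

Emit:
{"fn": "move_arm", "kwargs": {
  "motion": "0.04 0 0.001 0 6.9;0.04 0 0.001 0.03 6.9;0.04 0 0.001 0.05 6.9;0.04 0 0.001 0.07 6.9;0.04 0 0.001 0.082 6.9;0.04 0 0.001 0.09 6.9;0.04 0 0.001 0.09 6.9"
}}

```text
t: 15.55
ee_pos: [465.8, 205.7, 60.3]
tool_rot: [-0.0, 0.641, 0.768, -0.0]
contact_force: [0.1, 0.6, -0.6]
gripper_width: 0.469
grip_force: 0.0
```

Emit:
{"fn": "move_arm", "kwargs": {
  "motion": "0 0 0 0 0;0 0 0 0 0;0 0 0 0 0;0 0 0 0 0;0 0 0 0 0",
  "newtons": 30
}}

```text
t: 16.18
ee_pos: [465.0, 205.6, 60.6]
tool_rot: [-0.0, 0.641, 0.768, -0.001]
contact_force: [-5.2, -0.8, 2.6]
gripper_width: 0.101
grip_force: 30.3
```

```bash
python3 - <<'E'
from h import *
p,M=tool();s=ctrl.get_state();print(s['gripper_width'],s['grip_force'],M.T@s['contact_force'],M.T@s['ft_torque'])
h=np.array([618.5,233.1]);print('r',np.linalg.norm(h-p[:2]))
for th in np.radians([0,5,10,15,20,25,30,35,40,45,50]): print(np.degrees(th).round(),'y(fwd)',158-158*np.cos(th),'z',-158*np.sin(th))
go([464.5,205.4,56],10.2)
E
```

```text
0.10072573199366439 30.29345601797104 [ 0.16952773 -5.26491615 -2.59394857] [ 0.80713975  0.04442143 -0.02110215]
r 155.92391745105232
0.0 y(fwd) 0.0 z -0.0
5.0 y(fwd) 0.6012377015042034 z -13.77060735412999
10.0 y(fwd) 2.4003750240711383 z -27.436412071374992
15.0 y(fwd) 5.383719446327206 z -40.89340912619828
20.0 y(fwd) 9.528565915826476 z -54.039182645455654
25.0 y(fwd) 14.803369648209298 z -66.77368535503051
30.0 y(fwd) 21.16798620205867 z -78.99999999999999
35.0 y(fwd) 28.57397700233929 z -90.62507694346527
40.0 y(fwd) 36.96497798720148 z -101.56044233047321
45.0 y(fwd) 46.277128572525484 z -111.7228714274745
50.0 y(fwd) 56.43955766952678 z -121.03502201279852
t 16.175 p [465.  205.6  60.6] yaw 10.3 shift [-0.0001 -0.0005  0.0046] turn 0.1
```

Emit:
{"fn": "move_arm", "kwargs": {
  "motion": "0 0 0.0002 -0.007 0;0 0 0.001 -0.018 0;0 0 0.0024 -0.0275 0;0 0 0.0054 -0.041 0;0 0 0.0095 -0.054 0;0 0 0.0148 -0.067 0;0 0 0.0212 -0.079 0;0 0 0.0212 -0.079 0"
}}

```text
t: 17.18
ee_pos: [484.7, 209.1, 140.5]
tool_rot: [-0.001, 0.641, 0.768, -0.002]
contact_force: [-13.4, -1.3, 4.3]
gripper_width: 0.103
grip_force: 29.7
```

```bash
python3 - <<'E'
from h import *
p,M=tool();s=ctrl.get_state();print(p,s['gripper_width'],s['grip_force'],M.T@s['contact_force'],M.T@s['ft_torque'])
go([465+.984*56.4,205.6+.178*56.4,181.6],10.2)
E
```

```text
[484.70610555 209.1080134  140.51680307] 0.10285007843580239 29.65024173259735 [  1.12552245 -13.47223092  -4.21439176] [2.3150599  0.07004133 0.03219922]
t 17.175 p [484.7 209.1 140.5] yaw 10.3 shift [ 0.      0.0362 -0.0412] turn 0.1
```

Emit:
{"fn": "move_arm", "kwargs": {
  "motion": "0 0 0.001 -0.006 0;0 0 0.005 -0.012 0;0 0 0.0095 -0.017 0;0 0 0.0138 -0.0226 0;0 0 0.0185 -0.028 0;0 0 0.023 -0.0327 0;0 0 0.028 -0.0375 0;0 0 0.033 -0.042 0"
}}

```text
t: 18.18
ee_pos: [516.9, 214.9, 182.7]
tool_rot: [-0.002, 0.641, 0.768, -0.002]
contact_force: [-19.0, -4.9, 16.6]
gripper_width: 0.101
grip_force: 30.8
```

Emit:
{"fn": "move_arm", "kwargs": {
  "motion": "0 0 0 0 0;0 0 0 0 0"
}}

```text
t: 18.42
ee_pos: [517.0, 214.9, 182.8]
tool_rot: [-0.001, 0.641, 0.768, -0.002]
contact_force: [-18.8, -5.3, 16.7]
gripper_width: 0.098
grip_force: 30.8
```

```bash
python3 - <<'E'
from h import *
p,M=tool();s=ctrl.get_state();print(p,s['gripper_width'],s['grip_force'],M.T@s['contact_force'],M.T@s['ft_torque'])
m=imaging.camera_model('side'); im=imaging.snapshot('side'); c=im[110:230,130:290,::-1]
cv2.imwrite('pics/s7.png',cv2.resize(c,None,fx=4,fy=4,interpolation=cv2.INTER_CUBIC))
T=imaging.camera_model('top'); imaging.snapshot('top')
for cam,mm in (('side',m),('top',T)):
    for r in imaging.place_of(cam,'bar')[:1]: print(cam,r['p'],r['xy'])
    for th in (40,45,50,55):
        a=np.radians(th); print(th,proj(mm,st((90.6-158*np.cos(a),-52,56+158*np.sin(a)))).round(1))
    for r in imaging.place_of(cam,'relay')[:1]: print('relay',r['p'],r['xy'],proj(mm,st((10,58,8))).round(1))
E
```

```text
[516.98039649 214.93487728 182.82357967] 0.097545877806507 30.806291699409485 [ -1.8257667  -19.46806976 -16.65627341] [ 3.45197746 -0.21783065  0.04194398]
side 0.46 [208.3, 137.8]
40 [201.7 145. ]
45 [203.7 141.5]
50 [205.9 138.2]
55 [208.3 135. ]
relay 0.46 [195.0, 168.2] [196.6 167.4]
top 0.57 [178.5, 206.1]
40 [179.2 209.6]
45 [177.9 205.7]
50 [176.7 201.5]
55 [175.5 197. ]
```

View pics/s7.png

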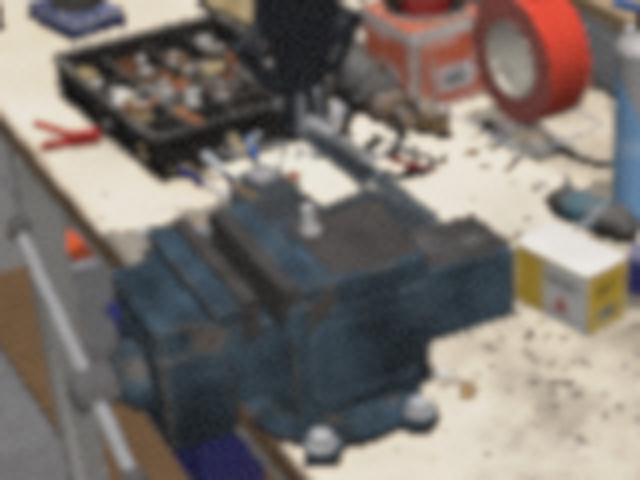

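The side crop shows the gripper on the raised cover behind the vice. The pose implies an angle of about 50°. I'll relieve the radial strain by about 2 mm.

Emit:
{"fn": "move_arm", "kwargs": {
  "motion": "0 0 -0.0006 -0.0008 0;0 0 -0.0012 -0.0015 0;0 0 -0.0012 -0.0015 0;0 0 -0.0012 -0.0015 0"
}}

```text
t: 19.23
ee_pos: [517.4, 215.0, 183.6]
tool_rot: [-0.0, 0.641, 0.768, -0.0]
contact_force: [-7.4, -1.5, 3.0]
gripper_width: 0.1
grip_force: 29.7
```

```bash
python3 - <<'E'
from h import *
imaging.snapshot('wrist')
p,M=tool();s=ctrl.get_state();print(s['t'],p,s['gripper_width'],s['grip_force'],M.T@s['contact_force'],M.T@s['ft_torque'])
m=imaging.camera_model('wrist'); im=imaging.snapshot('wrist'); cv2.imwrite('pics/w8.png',im[:,:,::-1])
for n in ('bar','relay'):
    for r in imaging.place_of('wrist',n)[:1]: print(n,r['p'],r['xy'])
for th in (44,50,56):
    a=np.radians(th); print(th,[proj(m,st((90.6-158*np.cos(a),y,56+158*np.sin(a)))).round(1) for y in(-88,-52,-16)],'cover edge',[proj(m,st((90.6-112*np.cos(a),y,56+112*np.sin(a)))).round(1) for y in (-102,-2)])
print('relay',proj(m,st((10,58,8))).round(1))
E
```

```text
19.275 [517.47980049 214.9939866  183.57600889] 0.09790422951321558 29.72605437040329 [ 0.03731739 -7.95966329 -2.3454864 ] [ 1.453794   -0.10493527  0.08043153]
bar 0.95 [251.5, 255.9]
relay 0.72 [276.6, 67.9]
44 [array([235.7, 301.2]), array([234.7, 244.4]), array([233.5, 179.7])] cover edge [array([286.1, 289.2]), array([291.7, 144.7])]
50 [array([256.8, 314.6]), array([257.2, 254.4]), array([257.7, 185.4])] cover edge [array([300.2, 296.3]), array([308.5, 146.3])]
56 [array([283.2, 328.1]), array([285.5, 264.7]), array([288.3, 191.2])] cover edge [array([316.4, 303.2]), array([327.9, 147.9])]
relay [277.4  66.5]
```

View pics/w8.png

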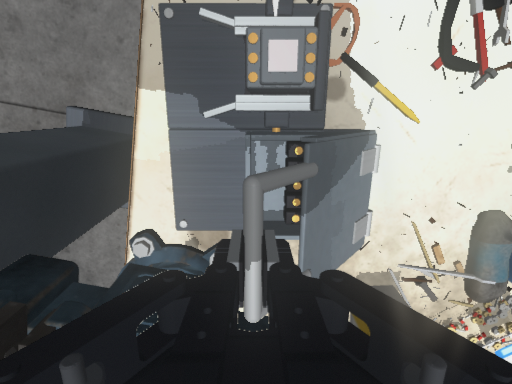

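The bar runs through (254,187) and (251,256), which gives about 49°. The relay is in place at (277,68), where the model puts it at (277,66.5). The grip is steady, so I'll hand in.

```bash
python3 -c "
from cell import job; print(job.hand_in())"
```

```text
the job is handed in; nothing more can be done
None
```

The relay is clicked home on the rail and the cover is held open by its bar at about 49°, estimated from the pictures and arm position. The job is handed in, but the hand-in returned no verdict.

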